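# Pump a bar clamp closed on a foam-and-timber joint and hold it

## Task

The foam tower and the timber block between the jaws of the orange bar clamp are to be pressed together for gluing. Pump the clamp's black trigger towards its orange grip, letting it spring back between squeezes, until the jaws have brought the two blocks together, and then keep the trigger squeezed so that the sprung far pad stays pushed in to about half of its travel: firm, but never so hard that the spring bottoms out and the foam is crushed. Finish while still holding the trigger squeezed; work the clamp only by its grip and trigger, not by pushing the bar, jaws or blocks, and leave the glue bottle, tape measure and eraser where they stand.

Things in the scene. Friction and masses are not known exactly. Their poses are not given: they have to be found in the camera images.
- clamp: one-hand bar clamp screwed to the desk, orange housing 90 x 38 mm, top 100 mm above the desk. Origin: on the desk under the housing; x runs along the bar from grip to far jaw, z up. On the housing stand the fixed orange grip (16 mm thick in x, 24 mm wide, top at z 155 mm) and on its +x side the black trigger (top at about 143 mm). The bar (20 mm high) runs at z 65 to 85 mm through the housing
- grip_face (a point): middle of the outer face of the fixed grip (the side away from the trigger), z = 135 mm, x = -38 mm in the clamp's frame; one finger bears here
- trigger_face (a point): middle of the outer face (jaw side) of the trigger's finger roll, 18 mm in diameter, 26 mm wide, z about 135 mm. At rest 60 mm from grip_face along x, fully squeezed about 41 mm: a gripper pointing down and closing along the bar can take grip and trigger between its fingers
- trigger (a joint): trigger angle: 0 at rest, 0.30 rad fully squeezed (20 mm at the roll). A spring returns it with 2 to 4 N. A full squeeze draws the bar in by about 16 mm; on the way back the bar stays. At the roll it takes 5 to 7 N to move the bar free, and about 1 N more per newton of clamping: 16 N at the roll pushes the pad in by some 8 mm, 18 N by some 10 mm
- bar (a joint): how far the bar with the far jaw has been drawn in, m: 0 is wide open, at most 0.085; starts between 0 and 0.03. A light brake keeps the bar where it is left, but it holds only some 2 to 3 N: the blocks are firmly pressed only while the trigger is held squeezed
- jaw_pad (a joint): how far the far jaw's sprung rubber pad is pushed in, m: 0 free, 0.0185 at its stop; 1.2 N per mm, so half travel is 11 N. Beyond the stop the force rises at once
- far_pad (a point): middle of the face of the sprung pad (40 mm wide, 38 mm high) on the far jaw, 29 mm above the desk; it faces the near pad
- near_pad (a point): middle of the face of the fixed pad (40 x 38 mm) on the near jaw, 29 mm above the desk
- foam_block: light blue foam tower, 44 x 44 mm, 58 mm high, loose on the desk between the jaws on the far jaw's side; origin at the centre of its underside. Fragile
- timber_block: brown timber cube, 34 mm, loose on the desk between the jaws on the near jaw's side; origin at the centre of its underside. There are gaps of some millimetres to the near pad and to the foam; the pads slide both blocks up without harm
- glue_bottle: white glue bottle with grey cap, 43 mm in diameter, 134 mm high, behind the clamp; origin at the centre of its underside; leave it alone
- tape_measure: yellow and black tape measure, 30 x 62 x 52 mm, behind the clamp; origin at the centre of its underside; leave it alone
- eraser: blue and white eraser, 22 x 52 x 13 mm, beside the far jaw on the robot's side; origin at the centre of its underside; leave it alone
Things that resemble listed ones, but are neither listed nor needed, are in the scene too. Of the things that look like the foam_block, take the one that is farthest to the robot's left at the start.

How it is judged:
By the outcome, as a careful person would: the job done as asked, in the order asked, and still so for the second after the job is handed in, while the arm keeps its last pose, push and grip.
It also fails if it takes over 40 s, if anything falls off the work surface, if the arm or the gripper's body presses on something with over 40 N, if the wrist force passes 120 N, or if a joint passes its speed limit or range.

## Robot

A 6-joint arm with a two-finger parallel gripper is mounted at the origin on the work surface; the furniture and walls round the work are solid. World frame = base frame: x ahead of the robot, y to its left, z up, the work surface at z = 0. Lengths are in m, angles in rad, forces in N, time in s.
With the tool pointing down it reaches from about 0.275 to 0.825 m from the base axis. Payload 5.2 kg.
Tool frame: the origin (TCP) lies between the finger pads; the fingertips stand 25 mm ahead of it and the grasp point (between the pads) lies 6 mm ahead of it; z points along the fingers, y is the line along which they close (so a half turn about z gives the same grasp; the last joint's range is limited). The gripper opens to 93 mm and grips with 3 to 60 N. Pads are 15 mm wide; open, the fingers measure 128 mm over their backs; the gripper's body (75 mm by 188 mm) begins 65 mm behind the grasp point.
Start: joints at [1.1, 0.259, 1.535, -0, 1.348, -0.203], TCP at [0.146, 0.53, 0.244] pointing down, gripper open.
Joint ranges: [-3.14, 3.14], [-0.91, 2.08], [0.19, 2.58], [-1.22, 4.36], [0.22, 2.71], [-3.12, 3.12]. Speed limits (rad/s): [2.57, 2.57, 3.14, 3.14, 3.14, 3.14].

## Interface

Orientations are given as a rotation vector (axis times angle).
In Python, from workcell import bot, gripper_to, inverse_kinematics, snapshot, get_calibration, job, cut_out, landmark_of, monitor gives the robot as it stands. Calls block until the motion is done:
- bot.move_ptp(position, orientation): joint-space move of the TCP to a pose.
- bot.move_linear(position, rotation=None, velocity=0.15, threshold=None): straight line of the TCP; rotation=None keeps the orientation; velocity is the mean speed in m/s. With threshold (N) it stops when the force on the tool has changed by that much, and returns True; else False.
- bot.set_joints(angles): joint-space move.
- gripper_to(opening, newtons=None): finger opening in m; newtons is the grip in N (None keeps the last); returns when the fingers have stopped.
- bot.hold(seconds).
- inverse_kinematics(position, orientation): joint angles nearest the present ones, or None.
- snapshot(name): name is "scene" or "top"; returns the picture (420x560x3 uint8, red, green, blue); there is no depth.
- get_calibration(name): a dict with "fx", "fy", "cx", "cy" (pixels), "extrinsics" (4x4, takes a point from camera to world coordinates). Camera axes: x right, y down, z forward; pixel columns grow to the right and rows downward; lengths in m; the calibration is good to about 2 mm. A picture is of the moment at which its call begins. get_calibration takes no time and is no camera call.
A pose or a line that the arm cannot do raises bot.PlanningError and nothing moves.
- job.finish_job(): hands the job in; it is judged then, once.
Trained networks look in the newest picture that a camera, given by its name, has taken for a name from the list of things; names that differ only in an ending like _2 or _b are one class to them, and where a whole thing is asked for, a point or a joint stands for the part that bears it (a point fixed in the world has none). Each returns a list of dicts, best first, with "confidence" (0 to 1); they miss things now and then, are a little off and sometimes report something else, mostly with a low value. They report only what shows in the picture. A call takes as long as a camera call. They do not tell look-alikes from the thing itself.
- cut_out(camera, thing): "pixels" (420x560 bool, what is visible of it) and "extent" ([centre column, centre row, width, height] in pixels, round what is visible of it).
- landmark_of(camera, thing): "uv" ([column, row] in pixels: a listed point, or the origin of a listed thing).
Readings, each from a call of its own:
- monitor.read_time_s(): time.
- monitor.read_qpos(): joint angles.
- monitor.read_qvel(): joint speeds.
- monitor.read_effort(): joint torques, N m.
- monitor.read_position(): TCP position.
- monitor.read_ee_rot(): TCP orientation.
- monitor.read_contact_force(): force on the tool from outside, world axes, zero at the start.
- monitor.read_ft_torque(): the same for the moment, N m.
- monitor.read_grip_width(): finger opening in m.
- monitor.read_gripper_force(): force on a finger pad.
Only numpy, scipy, OpenCV 4.12 (cv2) and the standard library are available. Lean on these libraries where they do the work, as an engineer would, in place of code of your own. Each camera call takes 0.05 s, during which the arm holds its last target. There are 200 camera calls.

## Working session

There is one attempt and no reset: what is moved stays moved. The work goes in short steps, each a Python script; the robot and the scene stay as the last script left them, time stands still between calls to the robot, and variables do not carry over. Pictures are saved under pics/ and viewed, at most 10 in all, crops included, and the job is handed in when it is done.

```bash
mkdir -p pics; cat > h.py <<'E'
import numpy as np, cv2
from workcell import *
def ray(cam,uv):
    c=get_calibration(cam);E=np.array(c["extrinsics"])
    d=E[:3,:3]@np.array([(uv[0]-c["cx"])/c["fx"],(uv[1]-c["cy"])/c["fy"],1.]);return E[:3,3],d
def at_z(cam,uv,z):
    o,d=ray(cam,uv);return o+d*(z-o[2])/d[2]
def proj(cam,p):
    c=get_calibration(cam);E=np.linalg.inv(np.array(c["extrinsics"]));q=E[:3,:3]@np.array(p)+E[:3,3]
    return [c["fx"]*q[0]/q[2]+c["cx"],c["fy"]*q[1]/q[2]+c["cy"]]
def tri(uv1,uv2):
    A=[];b=[]
    for cam,uv in(("scene",uv1),("top",uv2)):
        o,d=ray(cam,uv);d=d/np.linalg.norm(d);P=np.eye(3)-np.outer(d,d);A.append(P);b.append(P@o)
    return np.linalg.lstsq(np.vstack(A),np.hstack(b),rcond=None)[0]
def save(cam,n): 
    im=snapshot(cam);cv2.imwrite(f"pics/{n}.png",im[:,:,::-1]);return im
E
python3 - <<'E'
from h import *
np.set_printoptions(precision=4,suppress=True)
a=save("scene","s0");b=save("top","t0")
Z=dict(grip_face=.135,trigger_face=.135,far_pad=.029,near_pad=.029,foam_block=0,timber_block=0,clamp=0)
for n,z in Z.items():
    for c in("scene","top"):
        for r in landmark_of(c,n)[:4]: print(n,c,np.round(r["uv"],1),round(r["confidence"],2),at_z(c,r["uv"],z))
for c in("scene","top"): print(c,np.array(get_calibration(c)["extrinsics"])[:3,3])
print(monitor.read_time_s(),monitor.read_ee_rot())
E
```

```text
grip_face scene [337.4 257.6] 0.6 [ 0.5698 -0.15    0.135 ]
grip_face top [369.2 251.8] 0.87 [ 0.5691 -0.1418  0.135 ]
trigger_face scene [314.3 234.5] 0.75 [ 0.5891 -0.0807  0.135 ]
trigger_face top [343.2 235.4] 0.54 [ 0.5879 -0.0909  0.135 ]
far_pad scene [282.5 246.9] 0.41 [0.637  0.0549 0.029 ]
far_pad top [267.7 206.5] 0.43 [0.6378 0.0625 0.029 ]
near_pad scene [307.5 276.3] 0.63 [ 0.6088 -0.0469  0.029 ]
near_pad top [321.8 238.2] 0.89 [ 0.598  -0.0597  0.029 ]
foam_block scene [288.3 272.2] 0.97 [0.6184 0.0157 0.    ]
foam_block scene [230.4 329. ] 0.81 [ 0.4485 -0.0446  0.    ]
foam_block scene [392.6 257. ] 0.63 [ 0.8079 -0.0753  0.    ]
foam_block top [343.9 151.7] 0.8 [ 0.8054 -0.0692  0.    ]
foam_block top [284. 224.] 0.78 [0.6163 0.0225 0.    ]
timber_block scene [302.6 285.5] 0.74 [ 0.6113 -0.0321  0.    ]
timber_block top [307.  232.6] 0.75 [ 0.6092 -0.0285  0.    ]
clamp scene [318.4 315.4] 0.56 [ 0.5768 -0.1094  0.    ]
clamp top [341.7 254. ] 0.88 [ 0.5813 -0.108   0.    ]
scene [ 0.138  -0.5491  0.5139]
top [ 0.3853 -0.0127  0.9713]
0.8 [-0.4194 -3.1135 -0.0001]
```

View pics/s0.png

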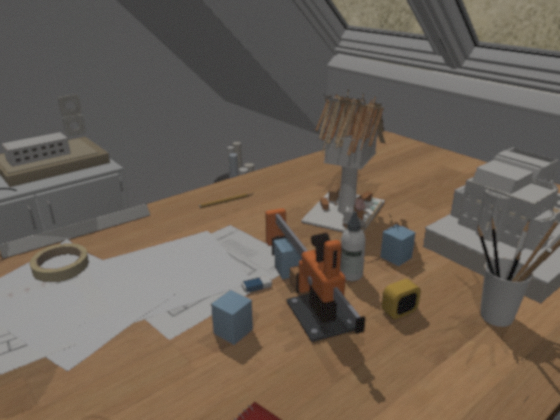

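View pics/t0.png

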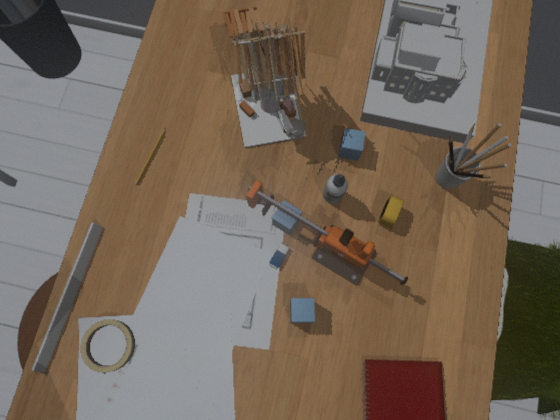

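The scene picture shows the orange clamp with its bar from (275,220) to (360,325). Three blue blocks could be taken for the foam: (288,260) between the jaws, (232,317), and (398,245). Projected to the desk, the one between the jaws has the largest y, so it is the leftmost and the right one. Next I'll check the axis in a close crop.

```bash
python3 - <<'E'
from h import *
np.set_printoptions(precision=4,suppress=True)
a=cv2.imread("pics/s0.png")[195:345,250:410];b=cv2.imread("pics/t0.png")[165:295,235:415]
f=lambda x:cv2.resize(x,(400,400*x.shape[0]//x.shape[1]),interpolation=cv2.INTER_CUBIC)
a,b=f(a),f(b);h=max(len(a),len(b));p=lambda x:cv2.copyMakeBorder(x,0,h-len(x),0,0,0)
cv2.imwrite("pics/crop0.png",cv2.convertScaleAbs(np.hstack([p(a),p(b)]),alpha=1.6))
for n in("trigger","bar","clamp"):
    for c in("scene","top"):
        for r in cut_out(c,n)[:1]:
            print(n,c,np.round(r["extent"],1),round(r["confidence"],2),r["pixels"].sum())
            if n=="bar" and c=="top":
                y,x=np.nonzero(r["pixels"]);l=cv2.fitLine(np.c_[x,y].astype(np.float32),cv2.DIST_HUBER,0,.01,.01).ravel()
                P=at_z(c,l[2:]+60*l[:2],.08);Q=at_z(c,l[2:]-60*l[:2],.08);print(P,Q,np.arctan2(*(Q-P)[1::-1]))
for n in("grip_face","trigger_face","far_pad","near_pad","clamp"):
    u=[landmark_of(c,n) for c in("scene","top")]
    if all(u): print(n,tri(u[0][0]["uv"],u[1][0]["uv"]))
E
```

```text
trigger scene [319.7 247.2  23.6  31.1] 0.69 369
trigger top [345.9 237.   10.5  18.6] 0.68 156
bar top [324.6 232.6 157.9 107.1] 0.63 949
[ 0.5703 -0.1412  0.08  ] [0.6421 0.0784 0.08  ] 1.2548636041087908
clamp scene [314.6 274.8 100.  133.9] 0.81 5819
clamp top [324.9 233.4 163.7 105.8] 0.77 3360
grip_face [ 0.5724 -0.1442  0.1303]
trigger_face [ 0.5844 -0.0889  0.1412]
far_pad [0.6407 0.062  0.0237]
near_pad [ 0.5959 -0.0595  0.0414]
clamp [ 0.5807 -0.1074 -0.0029]
```

View pics/crop0.png

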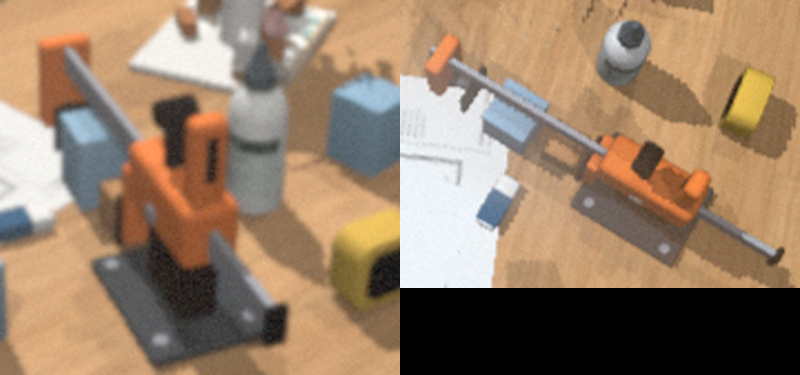

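The crop shows the grip at left-crop (207,150), the trigger at (177,125), and the foam and timber under the bar between the jaws. The clamp origin comes out at about (0.581, -0.1085), and the bar axis is 1.255 rad. I'll go down over the grip and touch the grip face to calibrate.

```bash
cat >> h.py <<'E'
from scipy.spatial.transform import Rotation as Rn
A=1.255;D=np.array([np.cos(A),np.sin(A),0]);O=np.array([.581,-.1085,0])
ROT=Rn.from_matrix(np.c_[[-D[1],D[0],0],D,[0,0,-1]]).as_rotvec()
def P(x,z=.141): return O+D*x+[0,0,z]
def st(tag=""):
    p=np.array(monitor.read_position());f=np.array(monitor.read_contact_force())
    L=np.array([-D[1],D[0],0])
    print(tag,"t%.2f x%.1f w%.1f gf%.1f fx%.1f fl%.1f fz%.1f"%(monitor.read_time_s(),1e3*(p-O)@D,1e3*monitor.read_grip_width(),monitor.read_gripper_force(),f@D,f@L,f[2]))
E
python3 - <<'E'
from h import *
gripper_to(.093,10)
bot.move_ptp(P(-.008,.25),ROT); st("above")
save("top","t1")
print(bot.move_linear(P(-.008),velocity=.08,threshold=6)); st("down")
print(bot.move_linear(P(.02),velocity=.02,threshold=2.5)); st("touch")
E
```

```text
above t4.56 x-7.0 w92.7 gf0.0 fx0.3 fl0.1 fz1.0
False
down t6.12 x-8.0 w92.9 gf0.0 fx-0.0 fl0.0 fz-0.5
True
touch t7.00 x8.8 w93.2 gf0.5 fx-1.6 fl0.3 fz0.8
```

Grip face contact is at x = -37.7 mm against -38 expected, so the frame is good. Now the first pump.

```bash
python3 - <<'E'
from h import *
bot.move_linear(P(-.017),velocity=.05); st("pos")
for n in (7,11):
    gripper_to(.040,n); st(f"close{n}")
save("scene","s2")
gripper_to(.085); st("open")
E
```

```text
pos t7.67 x-17.2 w92.4 gf0.0 fx0.3 fl0.0 fz-0.2
close7 t8.68 x-17.5 w40.5 gf6.7 fx-0.5 fl1.8 fz5.6
close11 t8.90 x-17.5 w40.5 gf6.6 fx-1.1 fl1.5 fz6.2
open t9.82 x-17.2 w84.7 gf0.0 fx-0.2 fl-0.6 fz-0.1
```

View pics/s2.png

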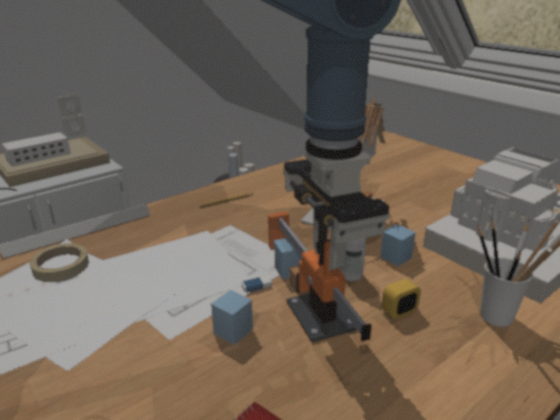

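The view shows the fingers astride the grip and trigger, and the bar tail has moved out from (360,325) to (366,331), so the pump draws the bar. I'll pump on at 9 N until it stalls.

```bash
python3 - <<'E'
from h import *
for i in range(4):
    gripper_to(.040,9); w=monitor.read_grip_width(); st(f"close{i}")
    if w>.0425: break
    gripper_to(.078); st("open")
save("scene","s3")
E
```

```text
close0 t10.72 x-17.5 w40.2 gf6.6 fx-0.9 fl1.3 fz5.6
open t11.51 x-17.0 w77.7 gf0.7 fx1.8 fl0.1 fz-1.4
close1 t12.27 x-16.7 w41.9 gf9.0 fx3.3 fl0.8 fz6.2
open t13.03 x-17.1 w77.7 gf0.8 fx1.3 fl-0.4 fz-0.5
close2 t13.68 x-13.9 w47.8 gf9.0 fx11.8 fl2.2 fz8.7
```

```bash
python3 -c "
import cv2
a=cv2.imread('pics/s3.png')[195:345,250:410];cv2.imwrite('pics/c3.png',cv2.resize(cv2.convertScaleAbs(a,alpha=1.6),None,fx=3.7,fy=3.7,interpolation=cv2.INTER_CUBIC))"
```

```text
(no output)
```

View pics/c3.png

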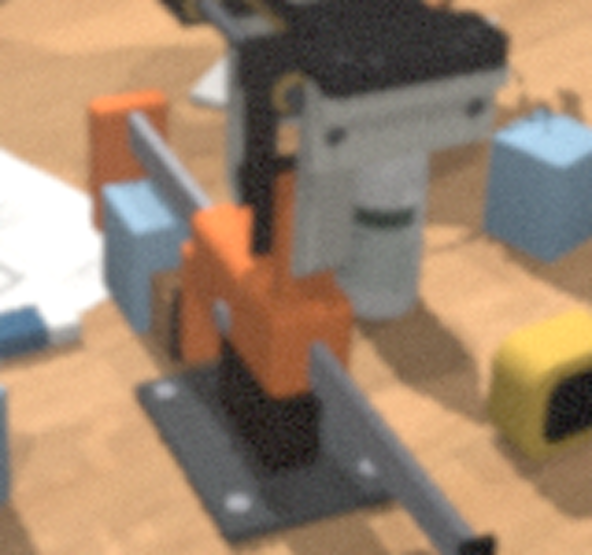

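The crop shows the far jaw on the foam, the foam against the timber and the timber at the near jaw, so the blocks are together. The bar tail is at about (478,545) in the crop. I'll release once, centre the gripper so both fingers share the load, and ramp up the grip.

```bash
python3 - <<'E'
from h import *
gripper_to(.078,9); st("open")
bot.move_linear(P(-.0143),velocity=.05); st("pos")
for n in (8,10,12,14,15.5):
    gripper_to(.040,n); bot.hold(.3); st(f"n{n}")
save("scene","s4")
E
```

```text
open t14.43 x-17.3 w78.2 gf0.8 fx2.0 fl0.5 fz-0.6
pos t14.68 x-14.5 w78.0 gf0.0 fx-0.4 fl0.4 fz-0.3
n8 t15.55 x-11.5 w52.5 gf8.0 fx9.9 fl2.8 fz6.8
n10 t16.12 x-12.2 w50.5 gf10.0 fx7.2 fl1.9 fz6.8
n12 t16.67 x-12.8 w50.1 gf12.0 fx5.9 fl1.8 fz6.8
n14 t17.23 x-13.5 w48.3 gf14.0 fx4.1 fl1.2 fz6.7
n15.5 t17.77 x-14.0 w47.2 gf15.5 fx1.6 fl3.2 fz6.9
```

```bash
python3 - <<'E'
from h import *
for n in (16.3,17):
    gripper_to(.040,n); bot.hold(.4); st(f"n{n}")
bot.hold(.6); st("hold"); st("hold")
save("scene","s5")
a,b=cv2.imread('pics/s5.png')[205:295,250:340],cv2.imread('pics/s0.png')[205:295,250:340]
cv2.imwrite('pics/c5.png',cv2.resize(cv2.convertScaleAbs(cv2.hconcat([b,a]),alpha=1.7),(800,400),interpolation=cv2.INTER_CUBIC))
E
```

```text
n16.3 t18.46 x-14.3 w46.3 gf16.3 fx0.1 fl2.6 fz5.9
n17 t19.07 x-14.5 w46.0 gf17.0 fx-0.9 fl2.5 fz6.5
hold t19.68 x-14.5 w46.4 gf17.0 fx-0.5 fl2.7 fz7.2
hold t19.68 x-14.5 w46.4 gf17.0 fx-0.5 fl2.7 fz7.2
```

View pics/c5.png

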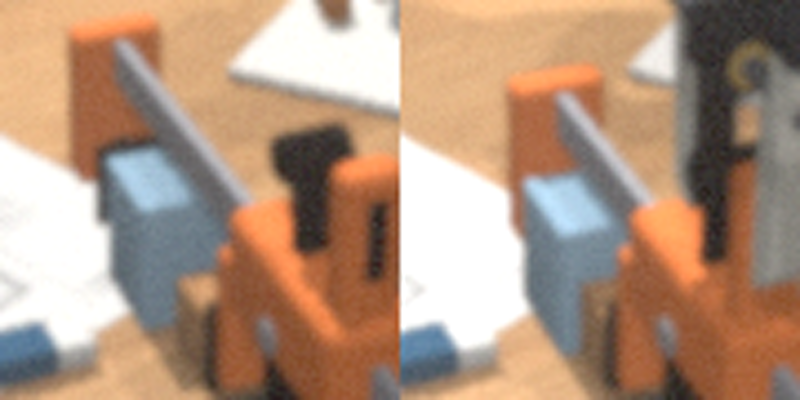

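The crop shows the far jaw seated on the foam and both blocks tight together. The grip holds a balanced 17 N on the trigger, with the trigger about 14 mm in and short of its stop. By the given force law that is about 9 mm of pad travel.

```bash
python3 -c "
from h import *
st('end');print(job.finish_job())"
```

```text
end t19.73 x-14.5 w46.2 gf17.0 fx-0.8 fl2.7 fz7.4
the job is handed in; nothing more can be done
None
```

I pumped the clamp until the blocks met and handed the job in at about 20 s with the trigger held squeezed at 17 N; by the force figures given that puts the pad about 9 mm in, roughly half its travel, though I couldn't measure the pad directly.

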